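Make up the door-hanging and edge-trimming kits

TASK

Make up the two kits for a cupboard-door job from the stock in the middle of the bench. On the board with three recesses goes the door-hanging kit: the two cup hinges, one in each of the two equal recesses (either way round), and the screwdriver in the long stepped recess with its handle in the wide part. On the board with two recesses goes the edge-trimming kit: the block plane in the longer recess and the sanding block in the shorter one (either way round). Lay every piece flat on the bottom of its recess, and leave the chisel and the tape measure where they are.

Things in the scene. Friction and masses are not known exactly. Their poses are not given: they have to be found in the camera images.
- hanging_board: plywood kit board, 172x272x12 mm, fixed, with THREE dark-floored recesses (floor z=4 mm, top z=12). Origin: centre of the underside; y lengthwise, z up. Hinge recesses 58 (x) x 96 (y) mm at x=40, y=+62 and -62; hinge along y, origin at recess centre. Screwdriver recess along x=-45: 46 wide for y -124..0, 22 wide for y 0..124; its handle point goes to y=-56, its y along board y
- trimming_board: plywood kit board, 200x214x12 mm, fixed, with TWO dark-floored recesses (floor z=4 mm, top z=12). Origin: centre of the underside; y lengthwise, z up. Plane recess 65 (x) x 182 (y) mm at x=-53, y=0; sanding block recess 79 (x) x 117 (y) mm at x=45, y=0. Plane and block lie along y: middle of the plane's sole, origin of the block, at the recess centre
- cup_hinge_a: one of two identical metal cup hinges, 56x84x22 mm, lying on its cup, 75 g. Origin: centre of the underside; y along it, z up. Arm on top 18 mm wide, y -42..18, z 12..20: pinch it across x at y=-2, fingertips 6 to 10 mm above the underside, clear of the foot plate (40 wide, y -34..-10, z 0..3), the cup (35 round, at y=24, z 0..10) and the wing (56 wide, y 15..33, z 10..12)
- cup_hinge_b: the other of two identical metal cup hinges, 56x84x22 mm, lying on its cup, 75 g. Origin: centre of the underside; y along it, z up. Arm on top 18 mm wide, y -42..18, z 12..20: pinch it across x at y=-2, fingertips 6 to 10 mm above the underside, clear of the foot plate (40 wide, y -34..-10, z 0..3), the cup (35 round, at y=24, z 0..10) and the wing (56 wide, y 15..33, z 10..12)
- screwdriver_handle (a point): screwdriver with a round orange handle and a thin steel shaft, 228 mm long, lying down, may be rolled about its axis, 90 g. This point: on its axis in the handle, 15 mm above what it lies on, at its balance; y along the axis towards the tip. Handle 31 mm in diameter, y -58..47; shaft 6.4 mm in diameter, y 47..170. Grip here across the axis, fingertips about 11 mm above the surface
- block_plane: metal block plane with a dark lever cap and a knob, 49x176x53 mm, standing on its sole, 620 g. Origin: centre of the underside; y lengthwise, z up. Sole y -88..70 (middle y=-9); the cap's knob overhangs it to y=88. Upright cheeks, x -24 to 24 over their outsides, z 0 to 29 mm; grip across them (along x) at about y=0, fingertips about 11 mm above the sole
- sanding_block: brown cork sanding block, 63 x 101 x 34 mm, lying flat. Origin: centre of the underside; y along its length, z up. Grip across its 61 mm width (along x) at y = 0, fingertips about 11 mm above the underside. About 70 g
- chisel: bystander: bench chisel with an orange handle and a flat blade, 28 x 251 x 28 mm, lying behind the left board; origin: centre of the underside, y along it from the handle to the blade. Leave it alone
- tape_measure: bystander: yellow tape measure, 37 x 93 x 64 mm, standing at the back of the work; origin: centre of the underside, y along its length. Leave it alone

How it is judged:
At the end, for the whole second after the job is handed in: Hinges (any order, either way round), screwdriver (handle in the wide part), plane and sanding block each rest level and still on the floor of their own recess, within 12 to 13 mm of its centre across and 12 to 24 mm along, in line within 0.2 rad (hinges 0.35) ((((x of cup_hinge_a in the frame of hanging_board between 0.027 and 0.053 m and y of cup_hinge_a in the frame of hanging_board between 0.045 and 0.079 m and z of cup_hinge_a in the frame of hanging_board between 0.001 and 0.0075 m and angle between the y axis of cup_hinge_a and the y axis of hanging_board, either way round below 0.35 rad and angle between cup_hinge_a's own z axis and vertical below 0.1 rad and linear speed of cup_hinge_a below 0.02 m/s) and (x of cup_hinge_b in the frame of hanging_board between 0.027 and 0.053 m and y of cup_hinge_b in the frame of hanging_board between -0.079 and -0.045 m and z of cup_hinge_b in the frame of hanging_board between 0.001 and 0.0075 m and angle between the y axis of cup_hinge_b and the y axis of hanging_board, either way round below 0.35 rad and angle between cup_hinge_b's own z axis and vertical below 0.1 rad and linear speed of cup_hinge_b below 0.02 m/s)) or ((x of cup_hinge_b in the frame of hanging_board between 0.027 and 0.053 m and y of cup_hinge_b in the frame of hanging_board between 0.045 and 0.079 m and z of cup_hinge_b in the frame of hanging_board between 0.001 and 0.0075 m and angle between the y axis of cup_hinge_b and the y axis of hanging_board, either way round below 0.35 rad and angle between cup_hinge_b's own z axis and vertical below 0.1 rad and linear speed of cup_hinge_b below 0.02 m/s) and (x of cup_hinge_a in the frame of hanging_board between 0.027 and 0.053 m and y of cup_hinge_a in the frame of hanging_board between -0.079 and -0.045 m and z of cup_hinge_a in the frame of hanging_board between 0.001 and 0.0075 m and angle between the y axis of cup_hinge_a and the y axis of hanging_board, either way round below 0.35 rad and angle between cup_hinge_a's own z axis and vertical below 0.1 rad and linear speed of cup_hinge_a below 0.02 m/s))) and x of screwdriver_handle in the frame of hanging_board between -0.057 and -0.033 m and y of screwdriver_handle in the frame of hanging_board between -0.07 and -0.042 m and z of screwdriver_handle in the frame of hanging_board between 0.015 and 0.0225 m and angle between the y axis of screwdriver_handle and the y axis of hanging_board, either way round below 0.2 rad and x of block_plane in the frame of trimming_board between -0.065 and -0.041 m and y of block_plane in the frame of trimming_board between -0.024 and 0.024 m and z of block_plane in the frame of trimming_board between 0.001 and 0.0075 m and angle between the y axis of each of block_plane, sanding_block and the y axis of trimming_board, either way round below 0.2 rad and angle between each of block_plane, sanding_block's own z axis and vertical below 0.1 rad and linear speed of each of block_plane, sanding_block below 0.02 m/s and x of sanding_block in the frame of trimming_board between 0.033 and 0.057 m and y of sanding_block in the frame of trimming_board between -0.012 and 0.012 m and z of sanding_block in the frame of trimming_board between 0.001 and 0.0075 m); the robot touches nothing.
It fails at once if the chisel or the tape measure is moved by more than 4 cm (distance of any of chisel, tape_measure from where it was at the start of the episode above 0.04 m).
It also fails if it takes over 128 s, if anything falls off the work surface, if the arm or the gripper's body presses on something with over 40 N, if the wrist force passes 120 N, or if a joint passes its speed limit or range.

ROBOT

A 6-joint arm with a two-finger parallel gripper is mounted at the origin on a cart in front of the work surface, level with it; the furniture and walls round the work are solid. World frame = base frame: x ahead of the robot, y to its left, z up, the work surface at z = 0. Lengths are in m, angles in rad, forces in N, time in s.
With the tool pointing down it reaches from about 0.325 to 0.775 m from the base axis. Payload 5.5 kg.
Tool frame: the origin (TCP) lies midway between the tips of the shut fingers; the grasp point (between the pads) lies 19 mm behind it; z points along the fingers, y is the line along which they close (so a half turn about z gives the same grasp; the last joint's range is limited). The gripper opens to 85 mm and grips with 20 to 120 N. Pads are 22 mm wide; open, the fingers measure 114 mm over their backs; the gripper's body (76 mm by 85 mm) begins 54 mm behind the grasp point. The pads swing forward as they close: fully open they stand 13 mm farther back than shut.
Start: joints at [1.173, 0.091, 1.231, -0, 1.82, -0.057], TCP at [0.201, 0.566, 0.231] pointing down, gripper open.
Joint ranges: [-2.87, 2.87], [-0.86, 2.18], [0.17, 2.46], [-1.51, 4.65], [0.06, 2.69], [-2.65, 2.65]. Speed limits (rad/s): [2.57, 2.57, 3.01, 3.14, 3.14, 3.14].

INTERFACE

Orientations are given as a unit quaternion [x, y, z, w].
In Python, from cell import bot gives the robot as it stands. The module is installed in compiled form; this text tells all that it offers.
- The arm moves only by the shell command python3 -m crank 'ROWS' [OPENING]. ROWS is rows parted by semicolons, their numbers by spaces, 1 to 20 of them, each of 6 numbers: dx, dy, dz in m, then a rotation vector rx, ry, rz in rad; each row is the pose to reach, as a shift and turn from the pose commanded when the command began, along the tool's axes at that moment; what a row does not reach only later rows make up. A row lasts 1/12 s, in which the tool goes at most 0.0417 m and 0.125 rad, less where a joint would pass 70% of its speed; a pose out of reach is approached as far as the arm can. OPENING is the opening from 0.0 (shut) to 1.0 (fully open), set as the command begins (- or left out keeps the last). The fingers move at their own pace and stop on an object; the grip force is fixed at half the most. Time passes only in rows, so rows that do not move let the fingers close. It prints the time, the measured TCP pose, the force, the opening and the grip force at its end.
- bot.read_state(): the state, without advancing time (a new reading comes with each control period).
- bot.get_image(name): name is "scene" or "top" or "wrist"; returns (picture, depth): 420x560x3 uint8, red, green, blue; 420x560 float32, m along the optical axis (not along the pixel's ray), 0 where there is no reading.
- bot.camera_model(name): a dict with "fov_y" (degrees; the focal length in pixels is half the picture's height over the tangent of half this angle, whatever the lens; pixels are square), "cx", "cy" (the principal point, pixels), "k1" (the pictures are not rectified: a ray, as slopes to the right and down, at radius r is drawn at 1 + k1 r^2 times it, then the intrinsics apply), "rvec" (rotation vector, rad) and "tvec" (3), from world to camera coordinates, as OpenCV has them. Camera axes: x right, y down, z forward; pixel columns grow to the right and rows downward; lengths in m; the calibration is good to about 2 mm. A picture is of the moment at which its call begins: read the wrist's pose just before it. camera_model takes no time and is no camera call; for the wrist camera it gives the pose at the moment of the call.
- bot.sign_off(): hands the job in; it is judged then, once.
The state is a dict: "clock": time; "joints": joint angles; "qd": joint speeds; "joint_efforts": joint torques, N m; "tcp_pos": TCP position; "eef_rot": TCP orientation; "ft_force": force on the tool from outside, world axes, zero at the start; "wrist_torque": the same for the moment, N m; "width": opening from 0.0 (shut) to 1.0 (fully open); "grasp_force": force on a finger pad.
Only numpy, scipy, OpenCV 4.12 (cv2) and the standard library are available. Lean on these libraries where they do the work, as an engineer would, in place of code of your own. Each camera call takes 0.05 s, during which the arm holds its last target. There are 200 camera calls.

## Working session

There is one attempt and no reset: what is moved stays moved. The work goes in short steps, Python scripts to look and compute and a shell command to move; the robot and the scene stay as the last step left them, time stands still between calls to the robot, and variables do not carry over. Pictures are saved under pics/ and viewed, at most 17 in all, crops included, and the job is handed in when it is done.

```bash
mkdir -p pics; cat > h.py <<'E'
import numpy as np, cv2
from cell import bot
from scipy.spatial.transform import Rotation as R
def K(m):
    f=210/np.tan(np.radians(m['fov_y'])/2); return f
def ray(m,uv):
    uv=np.atleast_2d(np.float64(uv)); f=K(m)
    d=(uv-[m['cx'],m['cy']])/f; p=d.copy()
    for _ in range(20): p=d/(1+m['k1']*(p**2).sum(1,keepdims=True))
    Rm=cv2.Rodrigues(np.float64(m['rvec']))[0]; t=np.float64(m['tvec']).ravel()
    return -Rm.T@t, np.c_[p,np.ones(len(p))]@Rm
def onz(m,uv,z):
    o,d=ray(m,uv); return o+d*((z-o[2])/d[:,2])[:,None]
def cloud(m,dep):
    v,u=np.mgrid[:420,:560]; o,d=ray(m,np.c_[u.ravel(),v.ravel()])
    return (o+d*dep.ravel()[:,None]).reshape(420,560,3)
def snap(n,name):
    m=bot.camera_model(n); im,d=bot.get_image(n); cv2.imwrite(f'pics/{name}.png',im[:,:,::-1]); np.savez(f'pics/{name}.npz',im=im,d=d); return m,im,d
E
python3 - <<'E'
from h import *
for n in('top','scene'):
    m,im,d=snap(n,n+'0'); print(m,(d>0).mean())
s=bot.read_state();print(s)
E
```

```text
{'fov_y': 44.070883511470576, 'cx': 279.52579825607353, 'cy': 206.7671919739624, 'k1': -0.14062091225634823, 'rvec': array([ 2.11071372, -2.15223226,  0.22149596]), 'tvec': array([-0.00456931,  0.57407696,  1.22243365])} 0.9961692176870748
{'fov_y': 42.83667364486043, 'cx': 291.50143073995577, 'cy': 205.4053594751658, 'k1': -0.1516870474116511, 'rvec': array([ 1.85036908, -0.79966843,  0.49672867]), 'tvec': array([-0.4080225 ,  0.2070517 ,  1.05077723])} 0.9959608843537415
{'clock': 0.1, 'joints': array([ 1.17331090e+00,  9.17782545e-02,  1.23175698e+00,  4.36704757e-05,
        1.81978407e+00, -5.67203204e-02]), 'qd': array([ 1.35450052e-03, -1.60668800e-03, -3.41862738e-03,  8.89470955e-05,
       -1.23017886e-03,  7.35117884e-04]), 'joint_efforts': array([ 2.30280391e-03, -4.60217249e+01, -4.19218183e+01, -1.66114928e-04,
        1.06767556e-02, -2.88435967e-05]), 'tcp_pos': array([0.20042987, 0.56527422, 0.2302719 ]), 'eef_rot': array([ 1.69554026e-01,  9.85520516e-01, -8.36391655e-04, -2.15005651e-04]), 'ft_force': array([ 0.60734439, -0.30043465, -0.27296692]), 'wrist_torque': array([0.00745539, 0.00751553, 0.0163889 ]), 'grasp_force': 0.0, 'width': 1.0041360727266393}
```

View pics/top0.png

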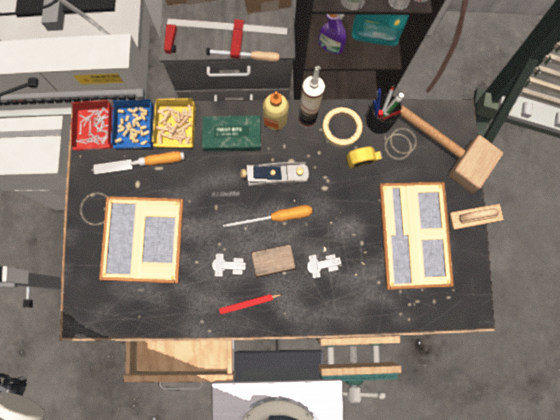

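View pics/scene0.png

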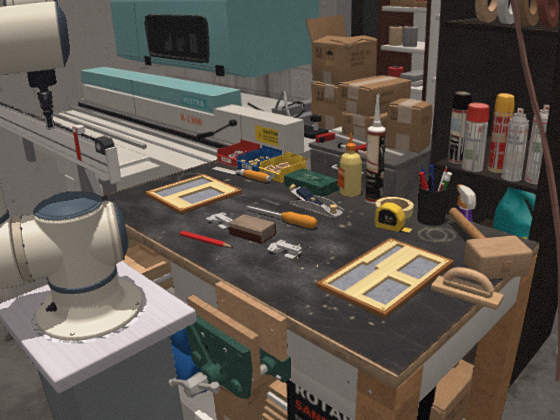

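The top view shows the trimming board at (142,240) and the hanging board at (417,235). The plane is at (276,174), the screwdriver at (270,217) with its handle to the right, the sanding block at (273,261), and the hinges at (228,265) and (323,265). The chisel at (138,162) and tape at (364,156) are to be left alone. I'll measure these next.

```bash
cat > meas.py <<'E'
from h import *
m=bot.camera_model('top'); z=np.load('pics/top0.npz'); im,d=z['im'],z['d']; P=cloud(m,d)
tab=P[190:330,200:360].reshape(-1,3); print('table z',np.median(tab[:,2]))
H=P[:,:,2]-np.median(tab[:,2])
hsv=cv2.cvtColor(im,cv2.COLOR_RGB2HSV)
def rect(mask,zz,box,name):
    mk=np.zeros(mask.shape,np.uint8); a,b,c,e=box; mk[b:e,a:c]=mask[b:e,a:c]
    mk=cv2.morphologyEx(mk,cv2.MORPH_CLOSE,np.ones((3,3)))
    cs,_=cv2.findContours(mk,cv2.RETR_EXTERNAL,cv2.CHAIN_APPROX_NONE)
    c=max(cs,key=cv2.contourArea)[:,0]; w=onz(m,c,zz)[:,:2]
    (cx,cy),(W,L),an=cv2.minAreaRect((w*1000).astype(np.float32)); 
    if W>L: W,L,an=L,W,an+90
    an+=90 # direction of L
    print(name,'c',round(cx),round(cy),'WxL',round(W),round(L),'axis deg',round((an)%180,1),'px',c.mean(0).round(),'hmax',np.percentile(H[mk>0],90).round(3))
bright=(hsv[:,:,2]>110)
rect(bright|(H>.007),.012,(95,190,190,290),'trim')
rect(bright|(H>.007),.012,(375,175,456,295),'hang')
rect(H>.008,.03,(235,155,320,192),'plane')
org=((hsv[:,:,0]<20)&(hsv[:,:,1]>130)&(hsv[:,:,2]>120))
rect(org,.015,(265,200,320,232),'handle')
rect(bright&(hsv[:,:,1]<110),.004,(215,205,275,232),'shaft')
rect(H>.008,.034,(248,238,300,280),'block')
rect(bright,.012,(205,245,249,285),'hA')
rect(bright,.012,(300,245,345,285),'hB')
rect(org|bright,.012,(88,145,190,180),'chisel')
big=cv2.resize(im[150:285,205:345],None,fx=5.5,fy=4.4,interpolation=cv2.INTER_CUBIC); cv2.imwrite('pics/crop1.png',big[:,:,::-1])
E
python3 meas.py
```

```text
table z 0.001332938066886502
trim c 505 341 WxL 234 253 axis deg 86.5 px [141. 236.] hmax 0.014
hang c 501 -372 WxL 202 287 axis deg 0.6 px [419. 236.] hmax 0.014
plane c 667 -4 WxL 55 173 axis deg 91.8 px [275. 173.] hmax 0.044
handle c 564 -46 WxL 31 103 axis deg 101.0 px [291. 213.] hmax 0.031
shaft c 545 71 WxL 46 142 axis deg 97.2 px [244. 221.] hmax 0.015
block c 444 3 WxL 67 100 axis deg 100.5 px [273. 260.] hmax 0.037
hA c 445 110 WxL 79 96 axis deg 94.0 px [230. 261.] hmax 0.02
hB c 439 -124 WxL 81 89 axis deg 92.6 px [322. 262.] hmax 0.02
chisel c 699 350 WxL 46 248 axis deg 98.5 px [138. 163.] hmax 0.028
```

View pics/crop1.png

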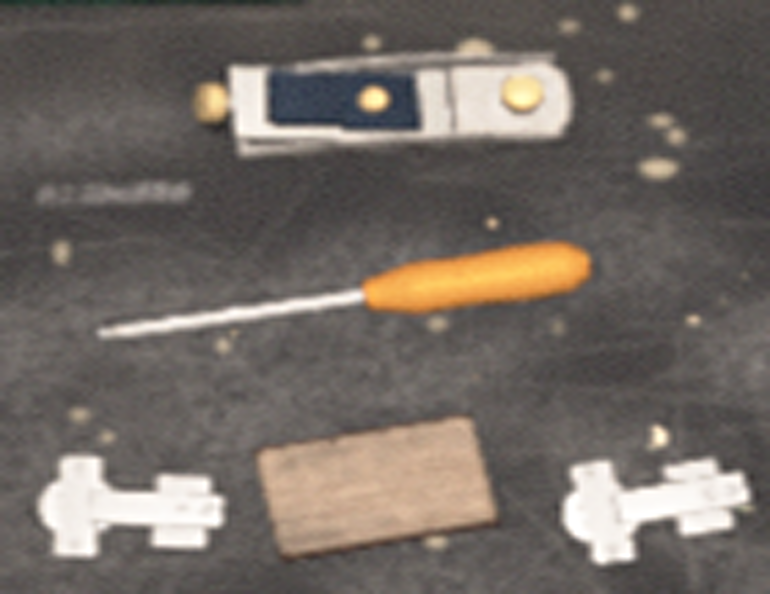

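The crop shows the hinge cups, the plane's knob and the screwdriver's tip all pointing left (world +y). Next is a helper that gives shifts in tool axes, plus refined recess positions.

```bash
cat > go.py <<'E'
import sys; from h import *
x,y,z,yaw=map(float,sys.argv[1:5]); s=bot.read_state()
T=R.from_quat(s['eef_rot']); a=np.radians(yaw)
G=R.from_matrix(np.array([[np.cos(a),np.sin(a),0],[np.sin(a),-np.cos(a),0],[0,0,-1]]))
dp=T.inv().apply(np.array([x,y,z])-s['tcp_pos']); rv=(T.inv()*G).as_rotvec()
print('at',s['tcp_pos'].round(4),'t',round(s['clock'],2),'shift',dp.round(4),'rot',rv.round(3),'rows',round(max(np.linalg.norm(dp)/.0417,np.linalg.norm(rv)/.125),1))
E
python3 go.py 0.48 0 0.28 90
python3 - <<'E'
from h import *
m=bot.camera_model('top'); z=np.load('pics/top0.npz'); im=z['im']
hsv=cv2.cvtColor(im,cv2.COLOR_RGB2HSV)
for n,(a,b,c,e) in dict(trim=(102,196,183,284),hang=(382,181,453,290)).items():
    dark=np.zeros(im.shape[:2],np.uint8); dark[b:e,a:c]=(hsv[b:e,a:c,1]<75)&(hsv[b:e,a:c,2]<190)
    cs,_=cv2.findContours(dark,cv2.RETR_EXTERNAL,cv2.CHAIN_APPROX_NONE)
    for q in cs:
        if cv2.contourArea(q)<250: continue
        w=onz(m,q[:,0],.008)[:,:2]*1000; print(n,cv2.minAreaRect(w.astype(np.float32)),q[:,0].min(0),q[:,0].max(0))
E
```

```text
at [0.2004 0.5653 0.2303] t 0.1 shift [-0.4524 -0.4394 -0.049 ] rot [-2.00e-03  1.00e-03  1.23e+00] rows 15.2
```

```bash
python3 -m crank '-0.452 -0.439 -0.049 0 0 1.23;-0.452 -0.439 -0.049 0 0 1.23;-0.452 -0.439 -0.049 0 0 1.23;-0.452 -0.439 -0.049 0 0 1.23;-0.452 -0.439 -0.049 0 0 1.23;-0.452 -0.439 -0.049 0 0 1.23;-0.452 -0.439 -0.049 0 0 1.23;-0.452 -0.439 -0.049 0 0 1.23;-0.452 -0.439 -0.049 0 0 1.23;-0.452 -0.439 -0.049 0 0 1.23;-0.452 -0.439 -0.049 0 0 1.23;-0.452 -0.439 -0.049 0 0 1.23;-0.452 -0.439 -0.049 0 0 1.23;-0.452 -0.439 -0.049 0 0 1.23;-0.452 -0.439 -0.049 0 0 1.23;-0.452 -0.439 -0.049 0 0 1.23;-0.452 -0.439 -0.049 0 0 1.23;-0.452 -0.439 -0.049 0 0 1.23'
python3 - <<'E'
from h import *
m,im,d=snap('wrist','w1'); print(m)
z=np.load('pics/top0.npz')['im']; hsv=cv2.cvtColor(z,cv2.COLOR_RGB2HSV)
for u,v in((125,235),(156,240),(401,205),(401,260),(430,210),(432,260),(417,235),(142,206)): print(u,v,hsv[v,u],z[v,u])
E
python3 go.py 0.48 0 0.28 90
```

```text
clock: 1.6
tcp_pos: [0.4796, 0.0008, 0.2797]
eef_rot: [0.708, 0.707, -0.0, -0.001]
ft_force: [-1.0, 0.7, 0.6]
width: 1.005
grasp_force: 0.0
{'fov_y': 68.00722582308552, 'cx': 277.6918462394654, 'cy': 213.08143197146595, 'k1': -0.07299374357292958, 'rvec': array([-2.84847086e+00,  2.23473188e-03,  1.90625891e-03]), 'tvec': array([-0.47953845, -0.04993444,  0.42575716])}
125 235 [137   9 190] [187 183 190]
156 240 [140  11 202] [199 193 202]
401 205 [ 20  89 239] [239 210 156]
401 260 [135  11 190] [186 182 190]
430 210 [135   8 199] [196 193 199]
432 260 [155   8 200] [200 194 199]
417 235 [ 27  46 255] [255 250 209]
142 206 [ 26  57 254] [254 246 197]
at [0.4794 0.0015 0.28  ] t 1.65 shift [-0.0015  0.0006 -0.    ] rot [-0.001 -0.001  0.   ] rows 0.0
```

View pics/w1.png

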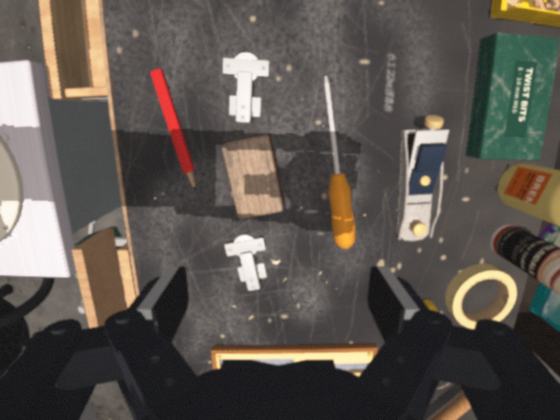

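The wrist view shows all five items: the hinges at (245,85) and (247,260), the block at (253,178), the screwdriver handle at (342,212), and the plane at (424,180) with its knob up (+y). I'll measure everything in this view and get the recesses from the top view.

```bash
cat > meas2.py <<'E'
from h import *
m={'fov_y': 68.00722582308552, 'cx': 277.6918462394654, 'cy': 213.08143197146595, 'k1': -0.07299374357292958, 'rvec':np.array([-2.84847086e+00,  2.23473188e-03,  1.90625891e-03]), 'tvec':np.array([-0.47953845, -0.04993444,  0.42575716])}
q=np.load('pics/w1.npz'); im,d=q['im'],q['d']; P=cloud(m,d); H=P[:,:,2]; print('table',np.median(H[40:200,280:310]),np.median(P[130:210,235:270],axis=(0,1)))
hsv=cv2.cvtColor(im,cv2.COLOR_RGB2HSV); S,V=hsv[:,:,1],hsv[:,:,2]
def rect(mask,zz,box,name):
    mk=np.zeros(mask.shape,np.uint8); a,b,c,e=box; mk[b:e,a:c]=mask[b:e,a:c]
    cs,_=cv2.findContours(mk,cv2.RETR_EXTERNAL,cv2.CHAIN_APPROX_NONE)
    c=max(cs,key=cv2.contourArea)[:,0]; w=onz(m,c,zz)[:,:2]*1000
    (cx,cy),(W,L),an=cv2.minAreaRect(w.astype(np.float32)); 
    if W<L: an+=90
    v=cv2.fitLine(w.astype(np.float32),cv2.DIST_L2,0,.01,.01).ravel()
    print(name,'c',round(cx),round(cy),'WL',round(W),round(L),'rect',round(an%180,1),'line',np.degrees(np.arctan2(v[1],v[0])).round(1)%180,'mean',w.mean(0).round(),'min',w.min(0).round(),'max',w.max(0).round())
    return w
rect((S<50)&(V>150),.012,(215,45,275,130),'hA')
rect((S<50)&(V>150),.012,(215,230,275,298),'hB')
# arm only: high part
for n,b in (('A',(215,45,275,130)),('B',(215,230,275,298))):
    mk=np.zeros(H.shape,bool); mk[b[1]:b[3],b[0]:b[2]]=True; p=P[mk&(H>.016)&(H<.03)]; c=p[:,:2].mean(0); u=np.linalg.svd(p[:,:2]-c)[2][0] if len(p) else 0; print('arm',n,len(p),c.round(4),u, p.min(0).round(3),p.max(0).round(3))
brown=(H>.02)
rect(brown,.034,(210,125,295,228),'block')
rect((hsv[:,:,0]<22)&(S>130)&(V>70),.015,(320,165,365,255),'handle')
rect((S<60)&(V>130),.015,(318,72,350,172),'shaft')
rect((H>.012),.028,(385,128,465,250),'plane>12')
mm=bot.camera_model('top'); im=np.load('pics/top0.npz')['im']; hs=cv2.cvtColor(im,cv2.COLOR_RGB2HSV); m=mm
for n,(a,b,c,e) in dict(trim=(102,196,183,284),hang=(382,181,453,290)).items():
    dark=np.zeros(im.shape[:2],np.uint8); dark[b:e,a:c]=(hs[b:e,a:c,1]<30)
    cs,_=cv2.findContours(dark,cv2.RETR_EXTERNAL,cv2.CHAIN_APPROX_NONE)
    for k in cs:
        if cv2.contourArea(k)<250: continue
        w=onz(m,k[:,0],.008)[:,:2]*1000; print(n,cv2.minAreaRect(w.astype(np.float32)))
E
python3 meas2.py
```

```text
table -0.0008107160498170563 [0.44716701 0.0147393  0.03355941]
hA c 439 113 WL 83 57 rect 87.7 line 87.6 mean [439. 115.] min [411.  72.] max [469. 155.]
hB c 438 -124 WL 58 90 rect 102.3 line 100.8 mean [ 437. -121.] min [ 403. -169.] max [462. -80.]
arm A 718 [0.4381 0.1031] [-0.08484068 -0.99639453] [0.427 0.073 0.016] [0.449 0.132 0.022]
arm B 472 [ 0.4384 -0.1332] [ 0.18634245 -0.98248486] [ 0.425 -0.163  0.016] [ 0.452 -0.105  0.023]
block c 448 4 WL 61 100 rect 100.9 line 99.9 mean [449.   6.] min [410. -49.] max [486.  59.]
handle c 567 -47 WL 31 108 rect 99.0 line 100.1 mean [566. -45.] min [ 548. -100.] max [588.   7.]
shaft c 548 68 WL 8 120 rect 99.9 line 99.5 mean [548.  70.] min [536.   9.] max [559. 128.]
plane>12 c 667 -5 WL 57 143 rect 92.2 line 93.2 mean [666.  -1.] min [637. -77.] max [696.  66.]
trim ((504.6017150878906, 291.3485107421875), (74.22390747070312, 113.42803192138672), 87.13683319091797)
trim ((509.1585693359375, 389.3984375), (60.62715530395508, 177.882080078125), 87.02033233642578)
hang ((443.1751403808594, -406.2368469238281), (92.28256225585938, 53.08449935913086), 0.2319028377532959)
hang ((567.4160766601562, -404.95556640625), (91.05208587646484, 53.26247024536133), 0.6726157069206238)
hang ((503.1554260253906, -320.65802001953125), (242.50453186035156, 41.788204193115234), 0.4836103320121765)
```

```bash
python3 go.py 0.437 -0.124 0.06 101
```

```text
at [0.4794 0.0015 0.28  ] t 1.65 shift [-0.1256 -0.0423  0.2199] rot [-0.001 -0.001 -0.192] rows 6.2
```

```bash
python3 -m crank '-0.125 -0.042 0.1 0 0 -0.192;-0.125 -0.042 0.1 0 0 -0.192;-0.125 -0.042 0.1 0 0 -0.192;-0.125 -0.042 0.1 0 0 -0.192;-0.125 -0.042 0.22 0 0 -0.192;-0.125 -0.042 0.22 0 0 -0.192;-0.125 -0.042 0.22 0 0 -0.192;-0.125 -0.042 0.22 0 0 -0.192;-0.125 -0.042 0.22 0 0 -0.192'
python3 -c "
from h import *
snap('wrist','w2')"; python3 go.py 0.437 -0.124 0.007 101
```

```text
clock: 2.4
tcp_pos: [0.4365, -0.1224, 0.059]
eef_rot: [0.635, 0.772, -0.001, -0.002]
ft_force: [0.0, 0.8, 1.3]
width: 0.999
grasp_force: 0.0
at [ 0.4383 -0.1232  0.0619] t 2.45 shift [-0.0005 -0.0015  0.0549] rot [0.001 0.    0.002] rows 1.3
```

View pics/w2.png

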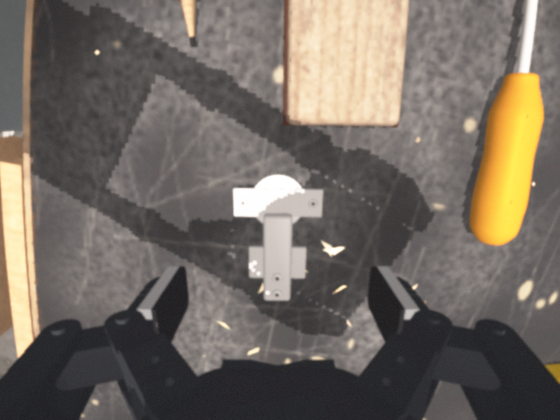

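The hinge arm at u≈278 is centred between the fingers (187 and 372) and aligned with them. Descending to grip.

```bash
python3 -m crank '0 -0.001 0.03 0 0 0;0 -0.001 0.053 0 0 0;0 -0.001 0.053 0 0 0;0 -0.001 0.053 0 0 0'; python3 -m crank '0 0 0 0 0 0;0 0 0 0 0 0;0 0 0 0 0 0;0 0 0 0 0 0;0 0 0 0 0 0;0 0 0 0 0 0' 0.0
python3 go.py 0.443 -0.406 0.12 0.5
```

```text
clock: 2.78
tcp_pos: [0.438, -0.1243, 0.0097]
eef_rot: [0.636, 0.772, 0.0, 0.001]
ft_force: [0.1, -0.3, 0.6]
width: 1.0
grasp_force: 0.0
clock: 3.28
tcp_pos: [0.4373, -0.1247, 0.0081]
eef_rot: [0.636, 0.772, 0.0, 0.001]
ft_force: [-0.3, 0.0, -0.3]
width: 0.184
grasp_force: 59.4
at [ 0.4373 -0.1247  0.0081] t 3.28 shift [-0.2773 -0.0479 -0.1118] rot [ 1.000e-03 -0.000e+00  1.754e+00] rows 14.0
```

```bash
python3 -m crank '0 0 -0.04 0 0 0;0 0 -0.08 0 0 0;-0.277 -0.05 -0.1 0 0 1.754;-0.277 -0.05 -0.1 0 0 1.754;-0.277 -0.05 -0.1 0 0 1.754;-0.277 -0.05 -0.1 0 0 1.754;-0.277 -0.05 -0.1 0 0 1.754;-0.277 -0.05 -0.1 0 0 1.754;-0.277 -0.05 -0.1 0 0 1.754;-0.277 -0.05 -0.1 0 0 1.754;-0.277 -0.05 -0.1 0 0 1.754;-0.277 -0.05 -0.1 0 0 1.754;-0.277 -0.05 -0.1 0 0 1.754;-0.277 -0.05 -0.1 0 0 1.754;-0.277 -0.05 -0.1 0 0 1.754;-0.277 -0.05 -0.1 0 0 1.754;-0.277 -0.05 -0.1 0 0 1.754;-0.277 -0.05 -0.1 0 0 1.754;-0.277 -0.05 -0.1 0 0 1.754'
python3 - <<'E'
from h import *
m,im,d=snap('wrist','w3'); hs=cv2.cvtColor(im,cv2.COLOR_RGB2HSV); P=cloud(m,d)
dk=((hs[:,:,1]<35)&(P[:,:,2]<.009)&(d>0)).astype(np.uint8); dk=cv2.morphologyEx(dk,cv2.MORPH_OPEN,np.ones((5,5)))
for k in cv2.findContours(dk,0,1)[0]:
    if cv2.contourArea(k)<1500: continue
    print(k[:,0].min(0),k[:,0].max(0),cv2.minAreaRect((onz(m,k[:,0],.008)[:,:2]*1000).astype(np.float32)))
E
python3 go.py 0.441 -0.406 0.013 0.5
```

```text
clock: 4.87
tcp_pos: [0.4405, -0.4059, 0.1071]
eef_rot: [1.0, 0.006, -0.0, -0.0]
ft_force: [0.3, 0.8, -0.3]
width: 0.185
grasp_force: 59.4
[241 150] [313 202] ((471.5567626953125, -405.05438232421875), (41.09782028198242, 56.15959930419922), 0.6793885827064514)
[332   0] [559 349] ((452.9388122558594, -545.8143920898438), (299.2814025878906, 186.1004180908203), 0.7456440925598145)
[236   0] [317 109] ((558.9356079101562, -403.95751953125), (73.67733001708984, 56.45085525512695), 0.8982079029083252)
[139   0] [203 275] ((490.6514892578125, -320.1549987792969), (212.0468292236328, 42.60942459106445), 0.6462938785552979)
[0 0] [176 366] ((424.626220703125, -242.1811981201172), (173.87937927246094, 351.5313415527344), 75.89946746826172)
at [ 0.4405 -0.4059  0.1071] t 4.92 shift [0.0005 0.0001 0.0941] rot [-0.     0.     0.003] rows 2.3
```

View pics/w3.png

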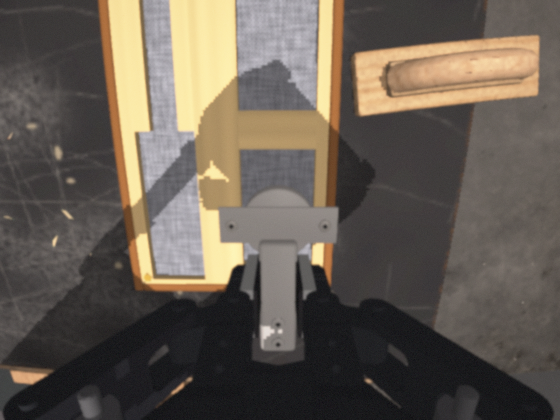

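The hinge is held straight and its recess centre is at about (444,-405) mm. Lowering it in and releasing.

```bash
python3 -m crank '0.0015 -0.001 0.04 0 0 0;0.0015 -0.001 0.08 0 0 0;0.0015 -0.001 0.095 0 0 0;0.0015 -0.001 0.095 0 0 0;0.0015 -0.001 0.095 0 0 0'; python3 -m crank '0 0 0 0 0 0;0 0 0 0 0 0;0 0 0 0 0 0;0 0 0 0 0 0;0 0 -0.04 0 0 0;0 0 -0.08 0 0 0;0 0 -0.08 0 0 0' 0.7
python3 go.py 0.439 0.110 0.06 87
```

```text
clock: 5.33
tcp_pos: [0.442, -0.4048, 0.0122]
eef_rot: [1.0, 0.005, -0.0, -0.0]
ft_force: [-0.2, -0.5, 0.1]
width: 0.186
grasp_force: 62.1
clock: 5.92
tcp_pos: [0.4449, -0.4078, 0.1022]
eef_rot: [1.0, 0.005, 0.005, 0.005]
ft_force: [1.4, -0.2, 2.7]
width: 0.703
grasp_force: 0.0
at [ 0.4449 -0.4078  0.1022] t 5.92 shift [-0.0016 -0.5182  0.0369] rot [ 0.015 -0.    -1.509] rows 12.5
```

```bash
python3 -m crank '0.001 -0.516 0 0 0 -1.51;0.001 -0.516 0 0 0 -1.51;0.001 -0.516 0 0 0 -1.51;0.001 -0.516 0 0 0 -1.51;0.001 -0.516 0 0 0 -1.51;0.001 -0.516 0 0 0 -1.51;0.001 -0.516 0 0 0 -1.51;0.001 -0.516 0 0 0 -1.51;0.001 -0.516 0 0 0 -1.51;0.001 -0.516 0 0 0 -1.51;0.001 -0.516 0 0 0 -1.51;0.001 -0.516 0 0 0 -1.51;0.001 -0.516 0 0 0 -1.51;0.001 -0.516 0 0 0 -1.51;0.001 -0.516 0.032 0 0 -1.51;0.001 -0.516 0.032 0 0 -1.51;0.001 -0.516 0.032 0 0 -1.51;0.001 -0.516 0.032 0 0 -1.51'
python3 - <<'E'
from h import *
m,im,d=snap('wrist','w4')
big=cv2.resize(im[130:420],None,fx=1.4,fy=1.4); cv2.imwrite('pics/w4c.png',big[:,:,::-1])
m,im,d=snap('top','t1'); cv2.imwrite('pics/t1c.png',cv2.resize(im[170:300,370:470],None,fx=4,fy=4)[:,:,::-1])
E
python3 go.py 0.439 0.110 0.007 87
```

```text
clock: 7.42
tcp_pos: [0.4387, 0.1103, 0.061]
eef_rot: [0.726, 0.688, -0.0, 0.0]
ft_force: [0.4, 0.3, 0.7]
width: 0.703
grasp_force: 0.0
at [0.4394 0.1105 0.0618] t 7.52 shift [-0.0005 -0.0005  0.0548] rot [ 0.002 -0.    -0.001] rows 1.3
```

View pics/w4c.png

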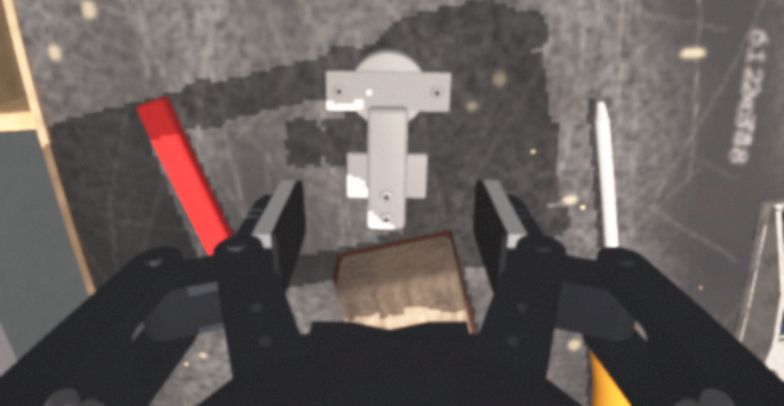

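View pics/t1c.png

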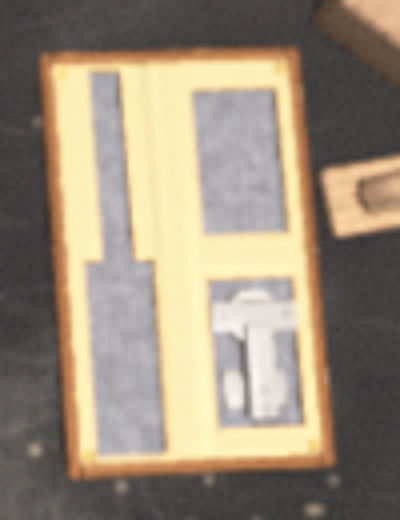

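Hinge B sits in its recess, and hinge A's arm (u≈387 in the crop) is centred between the fingers. Gripping A.

```bash
python3 -m crank '0 -0.0005 0.03 0 0 0;0 -0.0005 0.053 0 0 0;0 -0.0005 0.053 0 0 0;0 -0.0005 0.053 0 0 0'; python3 -m crank '0 0 0 0 0 0;0 0 0 0 0 0;0 0 0 0 0 0;0 0 0 0 0 0;0 0 0 0 0 0' 0.0
python3 go.py 0.566 -0.405 0.107 0.7
```

```text
clock: 7.85
tcp_pos: [0.4376, 0.1106, 0.0073]
eef_rot: [0.725, 0.688, -0.001, -0.0]
ft_force: [-0.8, -0.4, 0.1]
width: 0.7
grasp_force: 0.0
clock: 8.27
tcp_pos: [0.4392, 0.1112, 0.0092]
eef_rot: [0.725, 0.689, 0.001, 0.001]
ft_force: [-1.6, -1.1, 5.7]
width: 0.195
grasp_force: 59.8
at [0.4392 0.1112 0.0092] t 8.27 shift [-0.5089  0.1537 -0.0976] rot [ 0.002 -0.003  1.507] rows 13.0
```

```bash
python3 -m crank '0 0 -0.04 0 0 0;0 0 -0.08 0 0 0;-0.509 0.154 -0.1 0 0 1.507;-0.509 0.154 -0.1 0 0 1.507;-0.509 0.154 -0.1 0 0 1.507;-0.509 0.154 -0.1 0 0 1.507;-0.509 0.154 -0.1 0 0 1.507;-0.509 0.154 -0.1 0 0 1.507;-0.509 0.154 -0.1 0 0 1.507;-0.509 0.154 -0.1 0 0 1.507;-0.509 0.154 -0.1 0 0 1.507;-0.509 0.154 -0.1 0 0 1.507;-0.509 0.154 -0.1 0 0 1.507;-0.509 0.154 -0.1 0 0 1.507;-0.509 0.154 -0.1 0 0 1.507;-0.509 0.154 -0.1 0 0 1.507;-0.509 0.154 -0.1 0 0 1.507;-0.509 0.154 -0.1 0 0 1.507;-0.509 0.154 -0.1 0 0 1.507'
python3 go.py 0.566 -0.405 0.012 0.7
```

```text
clock: 9.85
tcp_pos: [0.5656, -0.4041, 0.1076]
eef_rot: [1.0, 0.007, 0.0, -0.0]
ft_force: [-0.3, 0.3, -0.5]
width: 0.191
grasp_force: 59.1
at [ 0.5656 -0.4041  0.1076] t 9.85 shift [0.0004 0.0009 0.0956] rot [-0.    -0.     0.001] rows 2.3
```

```bash
python3 -m crank '0 0.001 0.04 0 0 0;0 0.001 0.08 0 0 0;0 0.001 0.095 0 0 0;0 0.001 0.095 0 0 0;0 0.001 0.095 0 0 0'; python3 -m crank '0 0 0 0 0 0;0 0 0 0 0 0;0 0 0 0 0 0;0 0 0 0 0 0;0 0 -0.04 0 0 0;0 0 -0.08 0 0 0;0 0 -0.08 0 0 0;0 0 -0.08 0 0 0' 0.7
python3 go.py 0.566 -0.042 0.07 99.7
```

```text
clock: 10.27
tcp_pos: [0.5656, -0.405, 0.0132]
eef_rot: [1.0, 0.007, 0.0, -0.0]
ft_force: [0.7, -1.0, -0.2]
width: 0.188
grasp_force: 63.6
clock: 10.93
tcp_pos: [0.5672, -0.4077, 0.0976]
eef_rot: [1.0, 0.006, 0.003, 0.003]
ft_force: [1.0, -0.6, -0.2]
width: 0.7
grasp_force: 0.0
at [ 0.5672 -0.4077  0.0976] t 10.93 shift [ 0.0029 -0.3658  0.0256] rot [ 0.01  -0.    -1.728] rows 13.8
```

```bash
python3 -m crank '0.004 -0.363 0 0 0 -1.728;0.004 -0.363 0 0 0 -1.728;0.004 -0.363 0 0 0 -1.728;0.004 -0.363 0 0 0 -1.728;0.004 -0.363 0 0 0 -1.728;0.004 -0.363 0 0 0 -1.728;0.004 -0.363 0 0 0 -1.728;0.004 -0.363 0 0 0 -1.728;0.004 -0.363 0 0 0 -1.728;0.004 -0.363 0 0 0 -1.728;0.004 -0.363 0 0 0 -1.728;0.004 -0.363 0 0 0 -1.728;0.004 -0.363 0 0 0 -1.728;0.004 -0.363 0.022 0 0 -1.728;0.004 -0.363 0.022 0 0 -1.728;0.004 -0.363 0.022 0 0 -1.728;0.004 -0.363 0.022 0 0 -1.728' 0.8
python3 - <<'E'
from h import *
m,im,d=snap('wrist','w5'); hs=cv2.cvtColor(im,cv2.COLOR_RGB2HSV)
mk=((hs[:,:,0]<22)&(hs[:,:,1]>150)&(hs[:,:,2]>70)).astype(np.uint8); c=max(cv2.findContours(mk,0,1)[0],key=cv2.contourArea)
print(c[:,0].min(0),c[:,0].max(0),cv2.minAreaRect((onz(m,c[:,0],.016)[:,:2]*1000).astype(np.float32)))
E
python3 go.py 0.566 -0.042 0.011 99.7
```

```text
clock: 12.35
tcp_pos: [0.5648, -0.0432, 0.07]
eef_rot: [0.646, 0.763, -0.0, -0.001]
ft_force: [0.2, -0.1, -0.3]
width: 0.797
grasp_force: 0.0
[258 158] [301 308] ((567.2720336914062, -46.648963928222656), (30.053739547729492, 108.20966339111328), 8.379493713378906)
at [ 0.5652 -0.0433  0.0706] t 12.4 shift [0.0011 0.001  0.0596] rot [ 0.     0.    -0.003] rows 1.4
```

View pics/w5.png

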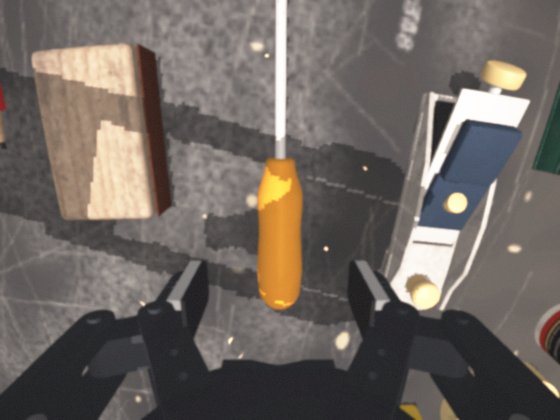

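The handle (u≈280) is centred between the fingers and parallel to them. Gripping.

```bash
python3 -m crank '0.001 0.001 0.03 0 0 0;0.001 0.001 0.06 0 0 0;0.001 0.001 0.06 0 0 0;0.001 0.001 0.06 0 0 0'; python3 -m crank '0 0 0 0 0 0;0 0 0 0 0 0;0 0 0 0 0 0;0 0 0 0 0 0;0 0 0 0 0 0' 0.0
python3 go.py 0.447 -0.321 0.11 0.6
```

```text
clock: 12.73
tcp_pos: [0.5648, -0.042, 0.0093]
eef_rot: [0.645, 0.764, -0.001, -0.002]
ft_force: [-0.1, -0.8, 0.8]
width: 0.797
grasp_force: 0.0
clock: 13.15
tcp_pos: [0.5674, -0.0423, 0.013]
eef_rot: [0.645, 0.764, 0.001, 0.002]
ft_force: [-0.3, 0.1, 7.9]
width: 0.319
grasp_force: 59.4
at [ 0.5674 -0.0423  0.013 ] t 13.15 shift [-0.2546 -0.1651 -0.0973] rot [ 0.004 -0.002  1.729] rows 13.8
```

```bash
python3 -m crank '0 0 -0.04 0 0 0;0 0 -0.08 0 0 0;-0.254 -0.165 -0.1 0 0 1.729;-0.254 -0.165 -0.1 0 0 1.729;-0.254 -0.165 -0.1 0 0 1.729;-0.254 -0.165 -0.1 0 0 1.729;-0.254 -0.165 -0.1 0 0 1.729;-0.254 -0.165 -0.1 0 0 1.729;-0.254 -0.165 -0.1 0 0 1.729;-0.254 -0.165 -0.1 0 0 1.729;-0.254 -0.165 -0.1 0 0 1.729;-0.254 -0.165 -0.1 0 0 1.729;-0.254 -0.165 -0.1 0 0 1.729;-0.254 -0.165 -0.1 0 0 1.729;-0.254 -0.165 -0.1 0 0 1.729;-0.254 -0.165 -0.1 0 0 1.729;-0.254 -0.165 -0.1 0 0 1.729;-0.254 -0.165 -0.1 0 0 1.729;-0.254 -0.165 -0.1 0 0 1.729;-0.254 -0.165 -0.1 0 0 1.729'
python3 -c "
from h import *
snap('wrist','w6')"
python3 go.py 0.447 -0.321 0.015 0.6
```

```text
clock: 14.82
tcp_pos: [0.446, -0.3202, 0.1104]
eef_rot: [1.0, 0.006, 0.0, 0.0]
ft_force: [-0.1, 0.7, -1.0]
width: 0.322
grasp_force: 59.8
at [ 0.446  -0.3202  0.1104] t 14.87 shift [0.0009 0.0008 0.0954] rot [ 0.    -0.     0.002] rows 2.3
```

View pics/w6.png

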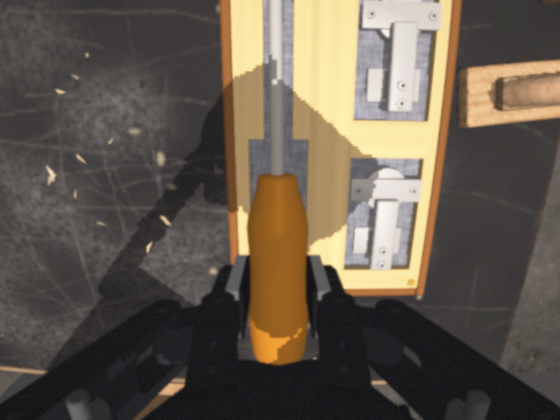

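Both hinges sit inside their recesses, and the screwdriver lines up with the stepped recess. Lowering it in.

```bash
python3 -m crank '0.001 0.001 0.04 0 0 0;0.001 0.001 0.08 0 0 0;0.001 0.001 0.095 0 0 0;0.001 0.001 0.095 0 0 0;0.001 0.001 0.095 0 0 0'; python3 -m crank '0 0 0 0 0 0;0 0 0 0 0 0;0 0 0 0 0 0;0 0 0 0 0 0;0 0 -0.04 0 0 0;0 0 -0.08 0 0 0;0 0 -0.08 0 0 0;0 0 -0.08 0 0 0' 0.65
python3 go.py 0.448 0.004 0.09 100.5
```

```text
clock: 15.28
tcp_pos: [0.4471, -0.3211, 0.0153]
eef_rot: [1.0, 0.006, -0.0, -0.0]
ft_force: [0.7, 0.7, -1.1]
width: 0.321
grasp_force: 66.5
clock: 15.95
tcp_pos: [0.4487, -0.3226, 0.0993]
eef_rot: [1.0, 0.005, 0.003, 0.002]
ft_force: [-0.2, -1.1, 0.2]
width: 0.647
grasp_force: 0.0
at [ 0.4487 -0.3226  0.0993] t 15.95 shift [ 0.0028 -0.3266  0.0078] rot [ 0.008 -0.    -1.743] rows 13.9
```

```bash
python3 -m crank '0.004 -0.325 0.005 0 0 -1.743;0.004 -0.325 0.005 0 0 -1.743;0.004 -0.325 0.005 0 0 -1.743;0.004 -0.325 0.005 0 0 -1.743;0.004 -0.325 0.005 0 0 -1.743;0.004 -0.325 0.005 0 0 -1.743;0.004 -0.325 0.005 0 0 -1.743;0.004 -0.325 0.005 0 0 -1.743;0.004 -0.325 0.005 0 0 -1.743;0.004 -0.325 0.005 0 0 -1.743;0.004 -0.325 0.005 0 0 -1.743;0.004 -0.325 0.005 0 0 -1.743;0.004 -0.325 0.005 0 0 -1.743;0.004 -0.325 0.005 0 0 -1.743;0.004 -0.325 0.005 0 0 -1.743;0.004 -0.325 0.005 0 0 -1.743;0.004 -0.325 0.005 0 0 -1.743' 1.0
python3 - <<'E'
from h import *
m,im,d=snap('wrist','w7'); P=cloud(m,d); mk=((P[:,:,2]>.026)&(P[:,:,2]<.042)).astype(np.uint8); mk=cv2.morphologyEx(mk,cv2.MORPH_OPEN,np.ones((5,5)))
c=max(cv2.findContours(mk,0,1)[0],key=cv2.contourArea)
print(c[:,0].min(0),c[:,0].max(0),cv2.minAreaRect((onz(m,c[:,0],.034)[:,:2]*1000).astype(np.float32)))
m,im,d=snap('top','t2'); a=cv2.resize(im[170:300,370:470],None,fx=4,fy=4.6); b=np.load('pics/w7.npz')['im']; b=cv2.resize(b,None,fx=.7,fy=.7)
c=np.zeros((600,800,3),np.uint8); c[:598,:400]=a; c[:294,400:792]=b; cv2.imwrite('pics/mix.png',c[:,:,::-1])
E
python3 go.py 0.448 0.004 0.006 100.5
```

```text
clock: 17.37
tcp_pos: [0.4472, 0.0038, 0.0896]
eef_rot: [0.641, 0.768, -0.0, -0.0]
ft_force: [-0.1, 0.6, 0.5]
width: 1.0
grasp_force: 0.0
[231 159] [323 296] ((447.1957092285156, 4.373470306396484), (59.02156066894531, 98.56658172607422), 10.686944961547852)
at [0.4474 0.0038 0.0899] t 17.47 shift [0.0001 0.0007 0.0839] rot [-0.    -0.    -0.003] rows 2.0
```

View pics/mix.png

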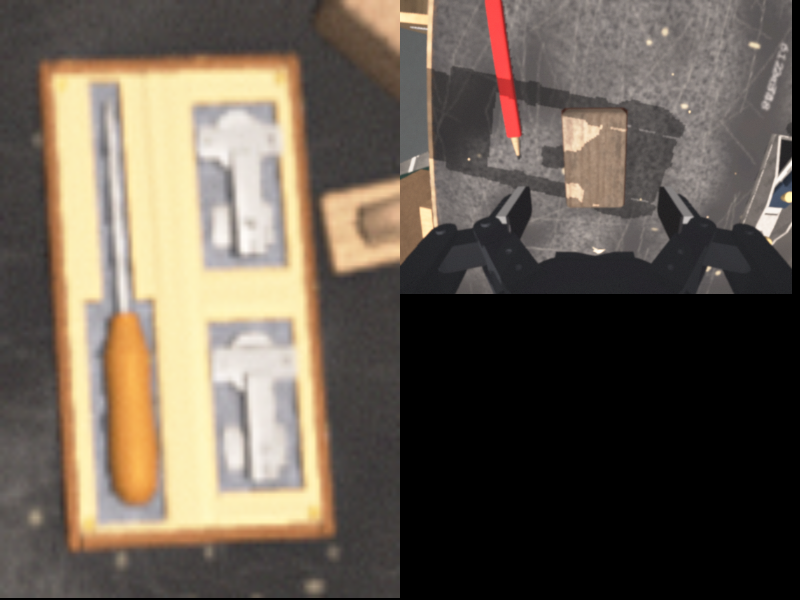

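The hanging board is complete: the screwdriver and both hinges are seated. The block is centred under the gripper. Gripping it.

```bash
python3 -m crank '0 0 0.04 0 0 0;0 0 0.084 0 0 0;0 0 0.084 0 0 0;0 0 0.084 0 0 0;0 0 0.084 0 0 0'; python3 -m crank '0 0 0 0 0 0;0 0 0 0 0 0;0 0 0 0 0 0;0 0 0 0 0 0;0 0 0 0 0 0' 0.0
python3 go.py 0.505 0.291 0.106 177.2
```

```text
clock: 17.88
tcp_pos: [0.4482, 0.0038, 0.0079]
eef_rot: [0.64, 0.769, 0.0, 0.0]
ft_force: [0.4, -0.9, -0.1]
width: 0.997
grasp_force: 0.0
clock: 18.3
tcp_pos: [0.4495, 0.0037, 0.0094]
eef_rot: [0.64, 0.769, 0.002, 0.002]
ft_force: [0.9, 0.6, 6.3]
width: 0.7
grasp_force: 66.8
at [0.4495 0.0037 0.0094] t 18.3 shift [ 0.2723  0.1073 -0.0964] rot [ 0.003  0.005 -1.339] rows 10.7
```

```bash
python3 -m crank '0 0 -0.04 0 0 0;0 0 -0.08 0 0 0;0.272 0.107 -0.1 0 0 -1.339;0.272 0.107 -0.1 0 0 -1.339;0.272 0.107 -0.1 0 0 -1.339;0.272 0.107 -0.1 0 0 -1.339;0.272 0.107 -0.1 0 0 -1.339;0.272 0.107 -0.1 0 0 -1.339;0.272 0.107 -0.1 0 0 -1.339;0.272 0.107 -0.1 0 0 -1.339;0.272 0.107 -0.1 0 0 -1.339;0.272 0.107 -0.1 0 0 -1.339;0.272 0.107 -0.1 0 0 -1.339;0.272 0.107 -0.1 0 0 -1.339;0.272 0.107 -0.1 0 0 -1.339;0.272 0.107 -0.1 0 0 -1.339'
python3 - <<'E'
from h import *
m,im,d=snap('wrist','w8'); hs=cv2.cvtColor(im,cv2.COLOR_RGB2HSV); P=cloud(m,d)
dk=((hs[:,:,1]<35)&(P[:,:,2]<.009)&(d>0)).astype(np.uint8); dk=cv2.morphologyEx(dk,cv2.MORPH_OPEN,np.ones((5,5)))
for k in cv2.findContours(dk,0,1)[0]:
    if cv2.contourArea(k)>1500: print(k[:,0].min(0),k[:,0].max(0),cv2.minAreaRect((onz(m,k[:,0],.008)[:,:2]*1000).astype(np.float32)))
E
python3 go.py 0.505 0.291 0.0105 177.2
```

```text
clock: 19.63
tcp_pos: [0.5035, 0.2908, 0.1069]
eef_rot: [0.026, 1.0, 0.0, 0.0]
ft_force: [1.2, 0.0, -1.6]
width: 0.699
grasp_force: 66.0
[110 366] [164 419] ((696.6837158203125, 139.82440185546875), (38.325927734375, 101.07994079589844), 51.77106475830078)
[442 254] [500 318] ((582.2326049804688, 463.03924560546875), (56.07929611206055, 65.97332763671875), 86.2969970703125)
[524 243] [559 399] ((647.4892578125, 549.3242797851562), (204.7476043701172, 42.09117126464844), 16.269161224365234)
[228 145] [328 169] ((457.99554443359375, 293.4239807128906), (77.3139877319336, 18.429330825805664), 87.00468444824219)
[357 101] [447 308] ((509.74163818359375, 388.341064453125), (61.54347610473633, 177.4747772216797), 87.01861572265625)
[0 0] [559 358] ((498.07080078125, 266.2410583496094), (535.7612915039062, 320.39715576171875), 87.46446990966797)
at [0.5034 0.2907 0.1068] t 19.68 shift [-0.0015  0.0003  0.0963] rot [ 0.     0.001 -0.002] rows 2.3
```

View pics/w8.png

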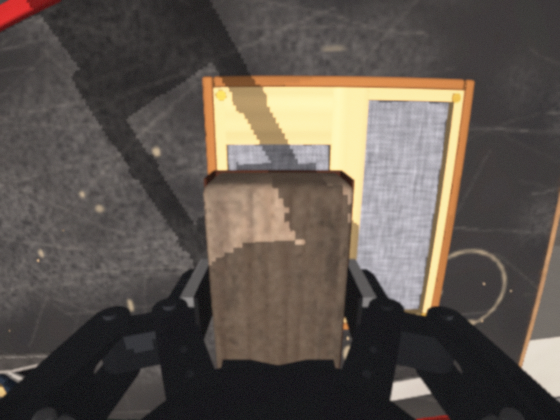

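The block is parallel to its recess, whose centre is at about (505.5,290.5) mm. Lowering it in.

```bash
python3 -m crank '-0.002 0 0.04 0 0 0;-0.002 0 0.08 0 0 0;-0.002 0 0.0955 0 0 0;-0.002 0 0.0955 0 0 0;-0.002 0 0.0955 0 0 0'; python3 -m crank '0 0 0 0 0 0;0 0 0 0 0 0;0 0 0 0 0 0;0 0 0 0 0 0;0 0 -0.04 0 0 0;0 0 -0.08 0 0 0;0 0 -0.12 0 0 0;0 0 -0.12 0 0 0;0 0 -0.12 0 0 0' 1.0
python3 go.py 0.667 -0.005 0.12 92.5
```

```text
clock: 20.1
tcp_pos: [0.5054, 0.2906, 0.0112]
eef_rot: [0.025, 1.0, 0.0, 0.0]
ft_force: [0.8, 0.8, -0.8]
width: 0.708
grasp_force: 73.2
clock: 20.85
tcp_pos: [0.507, 0.2915, 0.1351]
eef_rot: [0.024, 1.0, 0.002, 0.003]
ft_force: [0.1, 0.3, -1.2]
width: 0.998
grasp_force: 0.0
at [0.507  0.2915 0.1351] t 20.85 shift [-0.1742 -0.2884  0.0152] rot [0.008 0.003 1.478] rows 11.8
```

```bash
python3 -m crank '-0.176 -0.287 0.01 0 0 1.478;-0.176 -0.287 0.01 0 0 1.478;-0.176 -0.287 0.01 0 0 1.478;-0.176 -0.287 0.01 0 0 1.478;-0.176 -0.287 0.01 0 0 1.478;-0.176 -0.287 0.01 0 0 1.478;-0.176 -0.287 0.01 0 0 1.478;-0.176 -0.287 0.01 0 0 1.478;-0.176 -0.287 0.01 0 0 1.478;-0.176 -0.287 0.01 0 0 1.478;-0.176 -0.287 0.01 0 0 1.478;-0.176 -0.287 0.01 0 0 1.478;-0.176 -0.287 0.01 0 0 1.478;-0.176 -0.287 0.01 0 0 1.478;-0.176 -0.287 0.01 0 0 1.478'
python3 - <<'E'
from h import *
m,im,d=snap('wrist','w9'); P=cloud(m,d); H=P[:,:,2]
for lo,hi,z in((.015,.06,.028),(.02,.034,.028)):
    mk=((H>lo)&(H<hi)); mk[:,:200]=0; mk[:,360:]=0; mk=mk.astype(np.uint8)
    c=max(cv2.findContours(mk,0,1)[0],key=cv2.contourArea); p=P[mk>0]*1000
    print(c[:,0].min(0),c[:,0].max(0),cv2.minAreaRect((onz(m,c[:,0],z)[:,:2]*1000).astype(np.float32)),np.percentile(p,[1,99],axis=0).round())
E
python3 go.py 0.667 -0.005 0.007 92.5
```

```text
clock: 22.1
tcp_pos: [0.6666, -0.0045, 0.1197]
eef_rot: [0.69, 0.724, -0.001, -0.001]
ft_force: [0.1, 0.5, 0.6]
width: 0.995
grasp_force: 0.0
[251 101] [314 283] ((670.3331909179688, 9.653167724609375), (48.825889587402344, 145.24411010742188), 2.9191179275512695) [[646. -79.  16.]
 [699.  79.  51.]]
[251 151] [314 275] ((671.0187377929688, -3.9347686767578125), (48.76278305053711, 102.16948699951172), 3.3808979988098145) [[ 646. -158.   20.]
 [ 750.   43.   34.]]
at [ 0.6668 -0.0045  0.1201] t 22.15 shift [-0.0006  0.0003  0.1131] rot [-0.001 -0.     0.003] rows 2.7
```

View pics/w9.png

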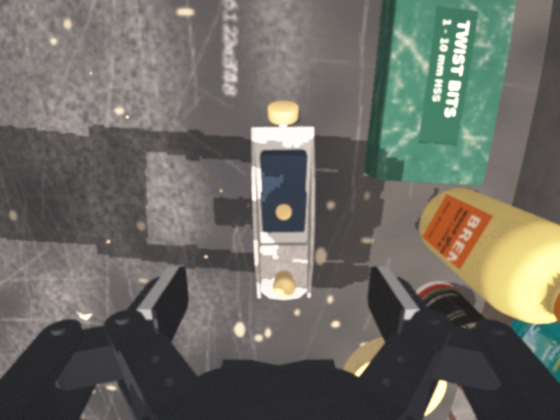

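The plane is nearly centred (u≈283 against 279 between the fingers), with its knob at +y, and the bench items nearby are clear. I'll shift 3 mm and grip it.

```bash
python3 -m crank '0 0.003 0.04 0 0 0;0 0.003 0.08 0 0 0;0 0.003 0.112 0 0 0;0 0.003 0.112 0 0 0;0 0.003 0.112 0 0 0;0 0.003 0.112 0 0 0'; python3 -m crank '0 0 0 0 0 0;0 0 0 0 0 0;0 0 0 0 0 0;0 0 0 0 0 0;0 0 0 0 0 0;0 0 0 0 0 0' 0.0
python3 go.py 0.501 0.389 0.108 177.2
```

```text
clock: 22.65
tcp_pos: [0.6712, -0.0044, 0.0112]
eef_rot: [0.691, 0.723, 0.001, 0.001]
ft_force: [-0.1, 0.8, 0.4]
width: 1.004
grasp_force: 0.0
clock: 23.15
tcp_pos: [0.6712, -0.0045, 0.0116]
eef_rot: [0.691, 0.723, 0.001, 0.001]
ft_force: [-1.3, 0.4, 6.0]
width: 0.553
grasp_force: 65.5
at [ 0.6712 -0.0045  0.0116] t 23.15 shift [ 0.4006 -0.1523 -0.0971] rot [ 0.003  0.003 -1.478] rows 11.8
```

```bash
python3 -m crank '0 0 -0.04 0 0 0;0 0 -0.08 0 0 0;0.4 -0.152 -0.1 0 0 -1.478;0.4 -0.152 -0.1 0 0 -1.478;0.4 -0.152 -0.1 0 0 -1.478;0.4 -0.152 -0.1 0 0 -1.478;0.4 -0.152 -0.1 0 0 -1.478;0.4 -0.152 -0.1 0 0 -1.478;0.4 -0.152 -0.1 0 0 -1.478;0.4 -0.152 -0.1 0 0 -1.478;0.4 -0.152 -0.1 0 0 -1.478;0.4 -0.152 -0.1 0 0 -1.478;0.4 -0.152 -0.1 0 0 -1.478;0.4 -0.152 -0.1 0 0 -1.478;0.4 -0.152 -0.1 0 0 -1.478;0.4 -0.152 -0.1 0 0 -1.478;0.4 -0.152 -0.1 0 0 -1.478;0.4 -0.152 -0.1 0 0 -1.478'
python3 -c "
from h import *
snap('wrist','w10')"
python3 go.py 0.501 0.389 0.0125 177.2
```

```text
clock: 24.65
tcp_pos: [0.5009, 0.3876, 0.1084]
eef_rot: [0.026, 1.0, -0.0, -0.0]
ft_force: [1.0, 0.8, -5.4]
width: 0.557
grasp_force: 65.3
at [0.501  0.3876 0.1086] t 24.7 shift [-0.      0.0014  0.0961] rot [-0.    -0.    -0.003] rows 2.3
```

View pics/w10.png

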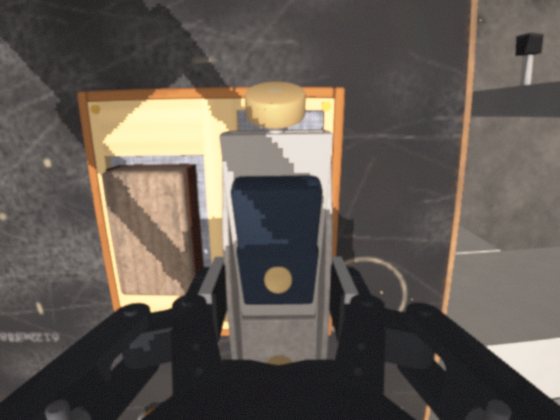

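The plane is aligned with its recess and the sanding block is already seated. Lowering the plane and opening only partway, to stay clear of the block.

```bash
python3 -m crank '0 0.001 0.04 0 0 0;0 0.001 0.08 0 0 0;0 0.001 0.0955 0 0 0;0 0.001 0.0955 0 0 0;0 0.001 0.0955 0 0 0'; python3 -m crank '0 0 0 0 0 0;0 0 0 0 0 0;0 0 0 0 0 0;0 0 0 0 0 0;0 0 -0.04 0 0 0;0 0 -0.08 0 0 0;0 0 -0.12 0 0 0;0.1 -0.3 -0.16 0 0 0;0.1 -0.3 -0.16 0 0 0;0.1 -0.3 -0.16 0 0 0;0.1 -0.3 -0.16 0 0 0;0.1 -0.3 -0.16 0 0 0;0.1 -0.3 -0.16 0 0 0;0.1 -0.3 -0.16 0 0 0;0.1 -0.3 -0.16 0 0 0;0.1 -0.3 -0.16 0 0 0' 0.75
python3 - <<'E'
from h import *
m,im,d=snap('top','t3'); P=cloud(m,d); H=P[:,:,2]
hs=cv2.cvtColor(im,cv2.COLOR_RGB2HSV)
for n,(a,b,c,e),lo,z in (('block',(130,205,178,275),.024,.038),('plane',(100,195,142,284),.022,.034)):
    mk=np.zeros(H.shape,np.uint8); mk[b:e,a:c]=H[b:e,a:c]>lo; k=max(cv2.findContours(mk,0,1)[0],key=cv2.contourArea)
    print(n,cv2.minAreaRect((onz(m,k[:,0],z)[:,:2]*1000).astype(np.float32)),'z',np.median(H[mk>0]))
c=np.zeros((480,800,3),np.uint8); c[:,:400]=cv2.resize(im[180:300,92:192],(400,480)); c[:,400:]=cv2.resize(im[170:290,370:470],(400,480)); cv2.imwrite('pics/fin.png',c[:,:,::-1])
E
```

```text
clock: 25.12
tcp_pos: [0.5011, 0.3889, 0.0135]
eef_rot: [0.025, 1.0, 0.0, 0.0]
ft_force: [-0.3, -0.6, -5.2]
width: 0.551
grasp_force: 72.7
clock: 26.45
tcp_pos: [0.3855, 0.0913, 0.1754]
eef_rot: [0.027, 1.0, -0.001, 0.002]
ft_force: [-0.2, 0.6, 0.1]
width: 0.754
grasp_force: 0.0
block ((503.2843322753906, 288.3010559082031), (66.26712036132812, 101.3113784790039), 86.45296478271484) z 0.039401789917027474
plane ((487.6876525878906, 387.28875732421875), (51.743316650390625, 148.97007751464844), 86.99053192138672) z 0.03587264770590781
```

View pics/fin.png

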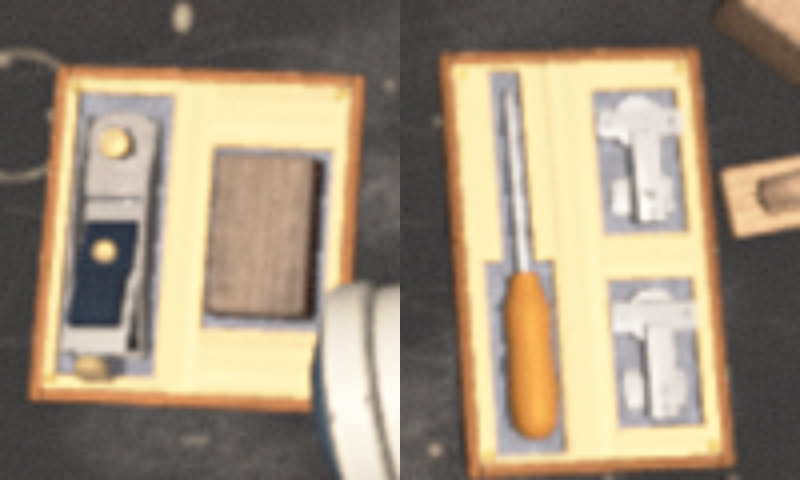

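```bash
python3 - <<'E'
from h import *
m=bot.camera_model('top')
def hp(f,b):
    P=cloud(m,np.load(f)['d']); a,t,c,e=b; q=P[t:e,a:c].reshape(-1,3); q=q[q[:,2]>.026]; A=np.c_[q[:,:2],np.ones(len(q))]; return len(q),(np.percentile(q[:,2],[20,50,80,95,99])*1000).round(1)
print('plane before',hp('pics/top0.npz',(240,155,320,192)),'after',hp('pics/t3.npz',(100,195,136,284)))
print('driver before',hp('pics/top0.npz',(265,200,320,232)),'after',hp('pics/t3.npz',(385,230,412,292)))
E
```

```text
plane before (556, array([  29.3,   38.2,   45.6,   51.7, 1308.1])) after (699, array([  30.6,   39.1,   49. ,   55.5, 1308.1]))
driver before (258, array([ 27.8,  29.7,  32.2,  34.6, 583.8])) after (388, array([  28.6,   31.9,   35. ,   37.8, 1308.1]))
```

```bash
python3 -m crank '0 0 0 0 0 0;0 0 0 0 0 0;0 0 0 0 0 0;0 0 0 0 0 0'; python3 -c "
from cell import bot
print(bot.sign_off())"
```

```text
clock: 26.83
tcp_pos: [0.3862, 0.0955, 0.1729]
eef_rot: [0.024, 1.0, -0.0, -0.001]
ft_force: [-0.5, -0.4, -0.5]
width: 0.752
grasp_force: 0.0
the job is handed in; nothing more can be done
None
```

I made up both kits and handed the job in at about 27 s of the 128 s allowed: in the last top view all five pieces sit in their recesses, but the sign-off returned no verdict.

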